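Third hand at the rivet press

TASK

Pick up the steel coil bracket (the long plate with the upright lug), lay it flat on the bed of the hand press with its rivet hole leading towards the ram and the sprung stop not yet pushed, then slide it in under the ram and press its front edge squarely and gently against the sprung stop until the stop is about half-way back (10 mm, a push of 7.5 N), with the rivet hole centred over the brass anvil. Hold it there with that steady push for at least three seconds so the rivet can be set, and finish still gripping the bracket and pushing: do not let go. Leave the other parts on the bench where they are.

Things in the scene. Friction and masses are not known exactly. Their poses are not given: they have to be found in the camera images.
- bracket_lug (a point): Centre of the coil bracket's upright lug, the place to grip, half-way up: a plain steel block 44 mm long (x), 10 mm thick (y), 40 mm tall, on the centre line of the bracket's plate. Its top is 20 mm above this point, the plate's top 20 mm below, the underside 25 mm below. Grip it across the 10 mm (along y). x points along the plate to the rivet-hole end, z up. The front edge is 115 mm ahead (+x).
- bracket_hole (a point): Centre of the 10 mm rivet hole through the bracket's plate, at the underside: 90 mm ahead (+x) of the lug's centre, 25 mm behind the front edge, 25 mm below the lug's centre. Same axes as the lug.
- bracket: The whole steel coil bracket, 0.34 to 0.56 kg, flat on the bench at the start: plate 160 mm long (x), 50 mm wide (y), 5 mm thick, with the lug on top. Origin at the centre of the plate's underside, 35 mm ahead of and 25 mm below the lug centre; same axes as the lug.
- anvil (a point): Centre of the flush brass anvil (22 mm disc) on top of the steel press bed, 55 mm above the bench. x points into the press (push this way), z up. Flat bed 110 mm wide, from 150 mm before the anvil (-x) to 85 mm behind it, on a fixed maple block. The ram's tip is 45 mm above the bed over the anvil; the press head, 36 mm wide, 105 to 147 mm above the bed, begins 18 mm before the anvil.
- stop_face (a point): Centre of the front face of the sprung stop: a steel bar 90 mm wide (y), 14 mm thick, 20 mm tall, lying across the bed behind the anvil and square to it, with its two ends showing beyond the press's head. At rest the face is 15 mm beyond the anvil centre (+x); 25 mm beyond when half-way back. Same axes as the anvil.
- stop (a joint): How far the sprung stop is pushed back, in m: 0 at rest, 0.020 at its solid end. Its spring needs 2.5 N to start moving and 0.5 N more for each mm: 5 N at 5 mm, 7.5 N at 10 mm, 10 N at 15 mm. It springs back when released.
- rotor: Bystander: plated flipper rotor, 28 mm hub with a short crank arm and a shaft, 58 mm tall, on the bench; origin at the centre of the hub's underside, z up.
- coil_plate: Bystander: flat steel plate 60 x 45 x 4 mm with a 14 mm hole and no lug, on the bench; origin under its centre, z up.
- target: Bystander: plastic drop target lying flat, 38 x 45 x 12 mm; origin under its face's centre, z up.
- sleeve: Bystander: rubber post sleeve, 22 mm across, 26 mm tall, standing; origin under its centre, z up.
- driver: Bystander: screwdriver lying on the bench; origin under it, x along it.
- rivet_jar: Bystander: glass jar of rivets, 56 mm across, 70 mm tall; origin under its centre, z up.
Not all that is in view belongs to the job. What is shaped like the bracket but blue or brown is not meant.

How it is judged:
By the outcome, as a careful person would: the job done as asked, in the order asked, and still so for the second after the job is handed in, while the arm keeps its last pose, push and grip.
It also fails if it takes over 48 s, if anything falls off the work surface, if the arm or the gripper's body presses on something with over 40 N, if the wrist force passes 120 N, or if a joint passes its speed limit or range.

ROBOT

A 6-joint arm with a two-finger parallel gripper is mounted at the origin on the work surface. World frame = base frame: x ahead of the robot, y to its left, z up, the work surface at z = 0. Lengths are in m, angles in rad, forces in N, time in s.
With the tool pointing down it reaches from about 0.325 to 0.775 m from the base axis. Payload 5.5 kg.
Tool frame: the origin (TCP) lies midway between the tips of the shut fingers; the grasp point (between the pads) lies 19 mm behind it (robot.grasp_offset is the distance from the TCP to the grasp point, in m); z points along the fingers, x is the direction in which the jaws open and shut, and the axes are right-handed (so a half turn about z gives the same grasp; the last joint's range is limited). The gripper opens to 85 mm and grips with 20 to 120 N. Pads are 22 mm wide; open, the fingers measure 114 mm over their backs; the gripper's body (76 mm by 85 mm) begins 54 mm behind the grasp point. The pads swing forward as they close: fully open they stand 13 mm farther back than shut.
Start: joints at [1.22, 0.091, 1.231, -0, 1.82, -0.057], TCP at [0.174, 0.574, 0.231] pointing down, gripper open.
Joint ranges: [-2.87, 2.87], [-0.86, 2.18], [0.17, 2.46], [-1.51, 4.65], [0.06, 2.69], [-2.65, 2.65]. Speed limits (rad/s): [2.57, 2.57, 3.01, 3.14, 3.14, 3.14].

INTERFACE

Orientations are given as a rotation vector (axis times angle).
In Python, from bench import telemetry, viewer, sign_off, robot gives the robot as it stands.
- The arm moves only by the shell command python3 -m handwheel 'ROWS' [FORCE]. ROWS is JSON, a list of rows, each a list of 7 numbers: the shift along the tool's x, y, z as a fraction of full scale, then the turn, a rotation vector about the tool's x, y, z as a fraction of full scale, then the closure, from 0 (fully open) to 1 (shut). A call has 1 to 12 rows; each row is the pose to reach, as a shift and turn from the pose commanded when the call began, along the tool's axes at that moment; what a row does not reach only later rows make up. Full scale, the value 1, is 8 cm for a shift and 45 degrees for a turn. A row lasts 1/10 s, in which the tool goes at most 50 mm and 8.59 degrees, less where a joint would pass 70% of its speed; a pose out of reach is approached as far as the arm can. A call with a number of a shift or a turn outside -1 to 1 is refused whole. A call with a gripper value outside its range is refused whole. The fingers move at their own pace and stop on an object; FORCE is the grip in N (left out, the last holds). Time passes only in rows, so rows that repeat a pose let the fingers close. It gives the time, the measured TCP pose, the force and the opening at its end, in the units of the state.
- telemetry.state(): the state, without advancing time (a new reading comes with each control period).
- viewer.read_camera(name): name is "scene" or "top" or "wrist"; returns a dict with "image" (420x560x3 uint8, red, green, blue), "z_map" (420x560 float32, m along the optical axis (not along the pixel's ray), 0 where there is no reading), "fx", "fy", "cx", "cy" (pixels), "cam_to_world" (4x4, takes a point from camera to world coordinates); the wrist camera has in their place "hand_eye" (4x4, takes a point from camera to tool coordinates, whose origin is the TCP and whose axes are the tool frame's). Camera axes: x right, y up, looking along -z (the intrinsics and any distortion apply to the point x, -y, -z); pixel columns grow to the right and rows downward; lengths in m; the calibration is good to about 2 mm. A picture is of the moment at which its call begins: read the wrist's pose just before it.
- sign_off(): hands the job in, once; it reports no verdict.
Trained networks look in the newest picture that a camera, given by its name, has taken for a name from the list of things; names that differ only in an ending like _2 or _b are one class to them, and where a whole thing is asked for, a point or a joint stands for the part that bears it (a point fixed in the world has none). Each returns a list of dicts, best first, with "conf" (0 to 1); they miss things now and then, are a little off and sometimes report something else, mostly with a low value. They report only what shows in the picture. A call takes as long as a camera call. They do not tell look-alikes from the thing itself.
- viewer.find_in(camera, target): "pixel" ([column, row] in pixels, amid what is visible of it).
- viewer.landmark_of(camera, target): "pixel" ([column, row] in pixels: a listed point, or the origin of a listed thing).
The state is a dict: "t": time; "joints": joint angles; "joint_vel": joint speeds; "tau": joint torques, N m; "eef_pos": TCP position; "tcp_rot": TCP orientation; "wrist_force": force on the tool from outside, world axes, zero at the start; "ft_torque": the same for the moment, N m; "finger_gap": finger opening in m.
Only numpy, scipy, OpenCV 4.12 (cv2) and the standard library are available. Lean on these libraries where they do the work, as an engineer would, in place of code of your own. Each camera call takes 0.05 s, during which the arm holds its last target. There are 200 camera calls.

## Working session

There is one attempt and no reset: what is moved stays moved. The work goes in short steps, Python scripts to look and compute and a shell command to move; the robot and the scene stay as the last step left them, time stands still between calls to the robot, and variables do not carry over. Pictures are saved under pics/ and viewed, about 8 in all and at most 12, crops included, and the job is handed in when it is done.

```bash
mkdir -p pics; ls
cat > h.py <<'E'
import numpy as np, cv2
from scipy.spatial.transform import Rotation as R
from bench import telemetry, viewer, robot
def T():
    s=telemetry.state(); M=np.eye(4); M[:3,:3]=R.from_rotvec(s['tcp_rot']).as_matrix(); M[:3,3]=s['eef_pos']; return M
def cam(n):
    M=T(); c=viewer.read_camera(n)
    c['M']=c['cam_to_world'] if 'cam_to_world' in c else M@c['hand_eye']
    c['M']=np.array(c['M']); return c
def ray(c,p):
    d=np.array([(p[0]-c['cx'])/c['fx'],-(p[1]-c['cy'])/c['fy'],-1.]); return c['M'][:3,3],c['M'][:3,:3]@d
def onz(c,p,z):
    o,d=ray(c,p); return o+d*(z-o[2])/d[2]
def dep(c,p):
    o,d=ray(c,p); return o+d*c['z_map'][int(round(p[1])),int(round(p[0]))]
def cloud(c):
    h,w=c['z_map'].shape; u,v=np.meshgrid(np.arange(w),np.arange(h)); z=c['z_map']
    P=np.stack([(u-c['cx'])/c['fx']*z,-(v-c['cy'])/c['fy']*z,-z],-1)
    return P@c['M'][:3,:3].T+c['M'][:3,3]
def save(c,n,img=None): cv2.imwrite('pics/'+n,cv2.cvtColor(c['image'] if img is None else img,cv2.COLOR_RGB2BGR))
E
python3 - <<'E'
from h import *
np.set_printoptions(precision=4,suppress=True)
print(telemetry.state()); c0=None
for n in ['top','scene']:
    c=cam(n); save(c,n+'0.png'); print(n,{k:v for k,v in c.items() if k not in('image','z_map')})
    for t in ['bracket_lug','bracket_hole','anvil','stop_face','bracket']:
        for d in viewer.landmark_of(n,t)[:4]:
            print(t,d['conf'],d['pixel'],dep(c,d['pixel']))
E
python3 -c "
import cv2,numpy as np
cv2.imwrite('pics/both.png',cv2.resize(np.hstack([cv2.imread('pics/top0.png')]),None,fx=1.4,fy=1.4))"
```

```text
pics
{'t': 0.0, 'joints': array([ 1.2203,  0.0919,  1.2319, -0.    ,  1.8198, -0.0567]), 'joint_vel': array([-0.0004,  0.0001,  0.0007, -0.0007,  0.0013, -0.0001]), 'tau': array([  0.0012, -45.8724, -41.8025,  -0.    ,   0.0113,  -0.    ]), 'eef_pos': array([0.1736, 0.574 , 0.2301]), 'tcp_rot': array([ 2.5217,  1.8717, -0.0027]), 'wrist_force': array([ 0.3522,  0.8211, -0.11  ]), 'ft_torque': array([-0.0312,  0.0412, -0.0376]), 'finger_gap': 0.08527390959048395}
top {'fx': 386.3568981404279, 'fy': 386.3568981404279, 'cx': 277.01307701607413, 'cy': 208.1976847049441, 'cam_to_world': array([[ 0.0879,  0.9743, -0.2074,  0.3157],
       [-0.9961,  0.087 , -0.0134, -0.0192],
       [ 0.005 ,  0.2078,  0.9782,  1.1167],
       [ 0.    ,  0.    ,  0.    ,  1.    ]]), 'M': array([[ 0.0879,  0.9743, -0.2074,  0.3157],
       [-0.9961,  0.087 , -0.0134, -0.0192],
       [ 0.005 ,  0.2078,  0.9782,  1.1167],
       [ 0.    ,  0.    ,  0.    ,  1.    ]])}
bracket_lug 0.94 [409.1, 149.9] [ 0.7553 -0.3783  0.036 ]
bracket_lug 0.84 [473.2, 303.1] [ 0.3294 -0.5727  0.0108]
bracket_lug 0.75 [335.3, 1
[... 880 characters left out ...]
  [-0.0192,  0.7685,  0.6395,  0.9839],
       [ 0.    ,  0.    ,  0.    ,  1.    ]])}
bracket_lug 0.9 [104.8, 238.8] [ 0.3234 -0.5508  0.0325]
bracket_lug 0.77 [211.6, 313.7] [ 0.7791 -0.3838  0.0449]
bracket_lug 0.71 [262.3, 262.9] [ 0.6883 -0.1763  0.0342]
bracket_hole 0.83 [130.9, 227.0] [ 0.2837 -0.4599  0.0069]
bracket_hole 0.62 [262.9, 289.2] [ 0.7533 -0.2136  0.0043]
bracket_hole 0.58 [196.3, 302.2] [ 0.6944 -0.3965  0.0081]
anvil 0.59 [334.4, 217.2] [0.664  0.1113 0.0595]
stop_face 0.46 [335.9, 222.5] [0.7004 0.0877 0.0759]
bracket 0.78 [202.8, 309.8] [ 0.7254 -0.3909  0.0046]
bracket 0.72 [262.4, 274.3] [ 0.7059 -0.1875  0.0068]
bracket 0.62 [114.9, 240.3] [ 0.322  -0.5239  0.01  ]
```

View pics/both.png

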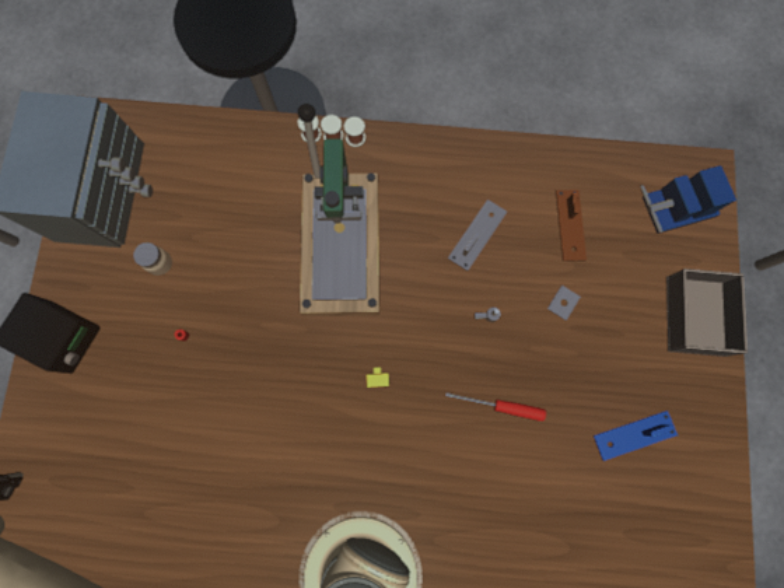

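View pics/scene0.png

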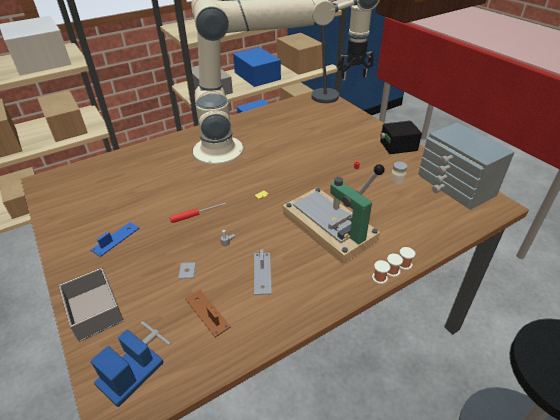

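The steel bracket is at top-camera pixel (341,169). Its hole end points away from the robot, at (352,152). The blue and brown copies are at (457,311) and (403,159). The press is at (240,165), with its head away from the robot. I'll go over there for close wrist views.

```bash
python3 -m handwheel '[[-0.26,0.33,-0.25,0,0,0,0],[-0.52,0.65,-0.5,0,0,0,0],[-0.78,0.98,-0.75,0,0,0,0]]'
for i in 1 2 3; do python3 -m handwheel '[[-0.26,0.33,0,0,0,0,0],[-0.52,0.65,0,0,0,0,0],[-0.78,0.98,0,0,0,0,0]]' >/dev/null; done
python3 -m handwheel '[[-0.26,0.33,0,0,0,0,0],[-0.52,0.65,0,0,0,0,0],[-0.78,0.98,0,0,0,0,0],[-0.78,0.98,0,0,0,0,0],[-0.78,0.98,0,0,0,0,0],[-0.78,0.98,0,0,0,0,0]]'
python3 - <<'E'
from h import *
np.set_printoptions(precision=4,suppress=True)
s=telemetry.state();print(s['t'],s['joints'])
c=cam('wrist'); save(c,'w1.png'); print(c['fx'],c['cx'],c['cy'],c['hand_eye'])
for t in ['anvil','stop_face']:
    for d in viewer.landmark_of('wrist',t)[:3]: print(t,d['conf'],d['pixel'],dep(c,d['pixel']))
np.save('w1.npy',c,allow_pickle=True)
E
```

```text
t: 0.9
eef_pos: [0.231, 0.4909, 0.2918]
tcp_rot: [2.522, 1.873, -0.001]
wrist_force: [0.4, 1.1, 0.5]
finger_gap: 0.0852
t: 2.4
eef_pos: [0.4582, 0.1628, 0.2915]
tcp_rot: [-2.522, -1.873, -0.0]
wrist_force: [-0.7, 0.1, -0.6]
finger_gap: 0.0853
2.4 [ 0.271  -0.1922  1.3974  0.0004  1.9363 -1.0065]
330.2890927845431 283.1561722816377 208.97521321982197 [[ 1.     -0.0006 -0.0013  0.001 ]
 [-0.0009 -0.9625 -0.2715 -0.0684]
 [-0.0011  0.2715 -0.9625 -0.1415]
 [ 0.      0.      0.      1.    ]]
anvil 0.74 [286.3, 335.0] [0.6632 0.1071 0.0554]
stop_face 0.87 [293.7, 351.2] [0.6852 0.1107 0.0623]
```

View pics/w1.png

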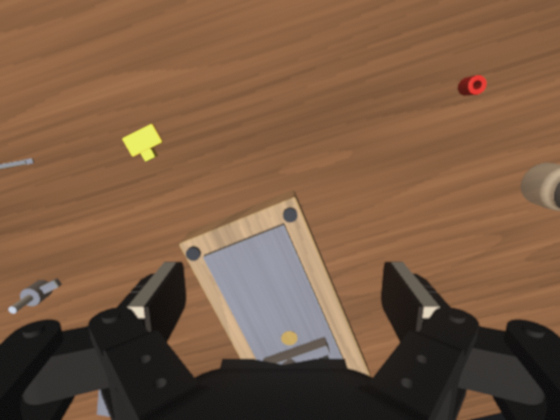

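The wrist view shows the brass anvil at (288,338), the stop's front edge at about (295,350), and the bed's front corners at (205,254) and (284,226). Next I'll view the bracket from the side, with no finger occlusion.

```bash
for i in 1 2 3; do python3 -m handwheel '[[-0.17,0.41,0,0,0,0,0],[-0.34,0.83,0,0,0,0,0]]' >/dev/null; done
python3 -m handwheel '[[-0.17,0.41,0,0,0,0,0],[-0.34,0.83,0,0,0,0,0],[-0.34,0.83,0,0,0,0,0],[-0.34,0.83,0,0,0,0,0],[-0.34,0.83,0,0,0,0,0]]'
python3 - <<'E'
from h import *
np.set_printoptions(precision=4,suppress=True)
s=telemetry.state();print(s['t'],s['joints'])
c=cam('wrist'); save(c,'w2.png')
for t,z in [('bracket_lug',.025),('bracket_hole',.0),('bracket',0),('anvil',.055),('stop_face',.065)]:
    for d in viewer.landmark_of('wrist',t)[:3]: print(t,d['conf'],d['pixel'],dep(c,d['pixel']),onz(c,d['pixel'],z))
np.save('w2.npy',c,allow_pickle=True)
# bed from w1
c1=np.load('w1.npy',allow_pickle=True).item()
for nm,c in [('w1',c1),('w2',c)]:
    P=cloud(c); hsv=cv2.cvtColor(c['image'],cv2.COLOR_RGB2HSV).astype(int)
    near=(np.hypot(P[...,0]-.665,P[...,1]-.105)<.2)&(abs(P[...,2]-.055)<.006)
    bed=near&(hsv[...,1]<75)
    br=near&(hsv[...,1]>110)&(np.hypot(P[...,0]-.665,P[...,1]-.105)<.025)
    print(nm,'bed',bed.sum(),'z',np.median(P[bed][:,2]),'brass',br.sum(),P[br].mean(0) if br.any() else '')
    Q=P[bed][:,:2]; print(cv2.minAreaRect((Q*1000).astype(np.float32)))
    cv2.imwrite('pics/m_'+nm+'.png',(bed*120+br*135).astype(np.uint8))
E
```

```text
t: 3.65
eef_pos: [0.6808, -0.0176, 0.2921]
tcp_rot: [2.521, 1.874, 0.001]
wrist_force: [-0.3, -0.3, 0.6]
finger_gap: 0.085
3.65 [-0.076   0.3483  0.8278  0.0004  1.9649 -1.3543]
bracket_lug 0.86 [168.3, 195.8] [ 0.6661 -0.1593  0.0372] [ 0.6677 -0.1643  0.025 ]
bracket_lug 0.73 [53.4, 310.1] [ 0.7721 -0.3746  0.0322] [ 0.7749 -0.3813  0.025 ]
bracket_hole 0.91 [164.4, 252.5] [ 0.7463 -0.2114 -0.0008] [ 0.746 -0.211  0.   ]
bracket_hole 0.87 [28.1, 247.0] [ 0.683  -0.3913  0.0003] [ 0.683  -0.3915  0.    ]
bracket 0.93 [166.7, 214.2] [ 0.6936 -0.1848  0.0037] [ 0.6943 -0.1864  0.    ]
bracket 0.85 [50.2, 278.2] [ 0.7348 -0.3813  0.0037] [ 0.7358 -0.3846 -0.    ]
anvil 0.93 [382.8, 130.9] [0.6634 0.1055 0.0549] [0.6634 0.1055 0.055 ]
stop_face 0.67 [396.6, 149.2] [0.6841 0.1106 0.0738] [0.6858 0.1132 0.065 ]
w1 bed 10438 z 0.0536043037909508 brass 135 [0.6693 0.1088 0.0538]
((609.5977172851562, 94.16889953613281), (222.86236572265625, 148.92555236816406), 0.689191460609436)
w2 bed 17146 z 0.05391448027906251 brass 230 [0.6689 0.1082 0.0542]
((647.42578125, 96.99877166748047), (285.5094299316406, 130.20803833007812), 5.939762115478516)
```

View pics/w2.png

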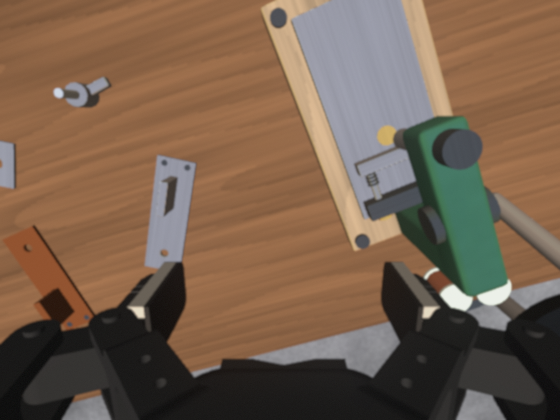

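The steel bracket runs from (158,155) to (170,267), with the lug at (169,195) and the hole at (164,252). Between hole and lug I get 91 mm against the 90 mm specified. The press bed's left edge runs from (292,18) to (363,215), the anvil is at (386,134), and the stop face is near (390,155). Next I'll fit the edges for yaw and accurate positions.

```bash
cat > fit.py <<'E'
from h import *
np.set_printoptions(precision=4,suppress=True)
def line(c,pts,z,nm):
    W=np.array([onz(c,p,z) for p in pts])[:,:2]
    keep=np.ones(len(W),bool)
    for _ in range(5):
        vx,vy,x,y=cv2.fitLine(W[keep].astype(np.float32),cv2.DIST_HUBER,0,1e-4,1e-4).ravel()
        r=(W-[x,y])@[-vy,vx]; keep=abs(r)<max(2*np.std(r[keep]),.0008)
    print(nm,'n',keep.sum(),'ang',np.degrees(np.arctan2(vy,vx)),'pt',x,y,'sd',r[keep].std()); return np.array([vx,vy]),np.array([x,y])
def edge(c,a,b,z,nm,half=9,n=80,skip=0.05):
    "sample strongest gradient across the guess line a-b"
    g=cv2.GaussianBlur(cv2.cvtColor(c['image'],cv2.COLOR_RGB2LAB).astype(np.float32),(0,0),1)
    a,b=np.array(a,float),np.array(b,float); d=(b-a)/np.linalg.norm(b-a); nn=np.array([-d[1],d[0]])
    out=[]; k=np.arange(-half,half+.01,.25)
    for t in np.linspace(skip,1-skip,n):
        q=a+t*(b-a)+k[:,None]*nn; m=q.astype(np.float32)
        v=cv2.remap(g,m[:,:1],m[:,1:],cv2.INTER_LINEAR)[:,0]
        gr=np.linalg.norm(v[4:]-v[:-4],axis=1); i=gr.argmax()
        if gr[i]>4: out.append(q[i+2])
    return line(c,out,z,nm)
def brass(c,p,r=16,z=.055):
    h=cv2.cvtColor(c['image'],cv2.COLOR_RGB2HSV).astype(int); u,v=np.meshgrid(np.arange(560),np.arange(420))
    m=(np.hypot(u-p[0],v-p[1])<r)&(h[...,1]>90)&(h[...,0]>12)&(h[...,0]<35)
    n,l,st,ce=cv2.connectedComponentsWithStats(m.astype(np.uint8)); i=1+st[1:,4].argmax()
    q=np.argwhere(l==i)[:,::-1]; W=np.array([onz(c,x,z) for x in q])
    print('brass',st[i],ce[i],onz(c,ce[i],z),'bbox mid',(W.min(0)+W.max(0))/2,'ext',np.ptp(W,axis=0))
E
python3 - <<'E'
from fit import *
c1=np.load('w1.npy',allow_pickle=True).item();c2=np.load('w2.npy',allow_pickle=True).item()
brass(c1,(287,338)); brass(c2,(386,133))
edge(c1,(205,254),(245,335),.055,'w1 bed L'); edge(c1,(284,226),(338,350),.055,'w1 bed R'); edge(c1,(205,254),(284,226),.055,'w1 bed front')
edge(c2,(292,18),(363,215),.055,'w2 bed L'); edge(c2,(405,0),(437,110),.055,'w2 bed R')
edge(c1,(266,361),(326,340),.075,'w1 stop top'); edge(c2,(357,164),(405,148),.075,'w2 stop top')
A=edge(c2,(158,157),(146,262),.005,'br left'); B=edge(c2,(196,164),(184,255),.005,'br right',); C=edge(c2,(158,155),(195,162),.005,'br rear')
n=np.linalg.norm
big=cv2.resize(c2['image'][120:300,120:220],None,fx=4,fy=4,interpolation=cv2.INTER_CUBIC)
b2=cv2.resize(c2['image'][90:240,330:440],None,fx=4,fy=4,interpolation=cv2.INTER_CUBIC)
b1=cv2.resize(c1['image'][310:380,230:370],None,fx=3,fy=3)
H=np.zeros((720,842,3),np.uint8);H[:,:400]=big;H[:600,402:842]=b2
save(None,'crop.png',cv2.resize(H,(700,598)))
E
```

```text
brass [282 332  15  13 155] [288.9097 337.6968] [0.6686 0.1092 0.055 ] bbox mid [0.6687 0.1091 0.055 ] ext [0.0195 0.0197 0.    ]
brass [378 126  18  19 265] [386.2377 135.0566] [0.669  0.1082 0.055 ] bbox mid [0.6691 0.1085 0.055 ] ext [0.0203 0.0201 0.    ]
w1 bed L n 80 ang 5.632725 pt 0.57255137 0.044548668 sd 0.0002948234304230453
w1 bed R n 74 ang 5.919962 pt 0.61656135 0.16036654 sd 0.00026947736838010974
w1 bed front n 79 ang -84.11405 pt 0.5158485 0.09951703 sd 0.0002642801282970105
w2 bed L n 73 ang 5.8687906 pt 0.6416255 0.04875562 sd 0.00025271984539396993
w2 bed R n 80 ang 5.8973503 pt 0.59723526 0.15555719 sd 0.00021025048858733074
w1 stop top n 47 ang -83.96376 pt 0.67049056 0.10136882 sd 0.0003116208920582842
w2 stop top n 75 ang -89.97152 pt 0.683013 0.09224212 sd 0.0013676878483123145
br left n 79 ang -29.097807 pt 0.6825587 -0.2038946 sd 0.0002996152060525569
br right n 79 ang -29.117832 pt 0.6949923 -0.15348734 sd 0.0003057347803005166
br rear n 65 ang 60.93722 pt 0.62853587 -0.1416076 sd 0.0002928599638482236
```

View pics/crop.png

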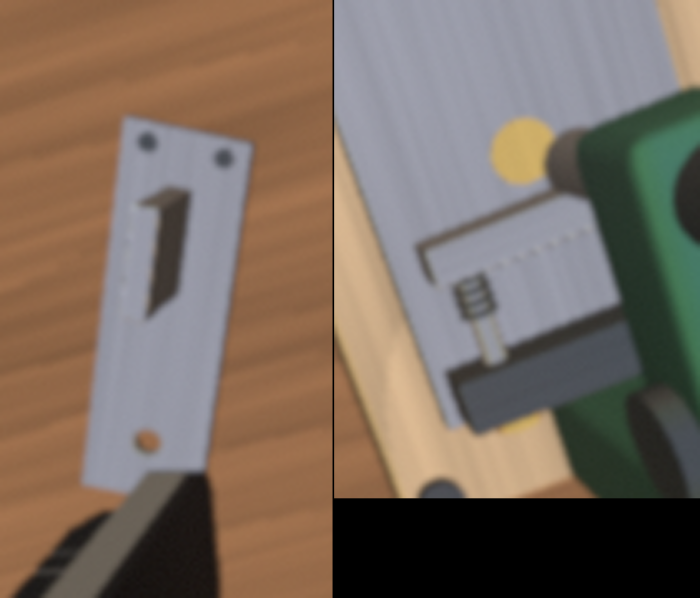

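Everything agrees. The bracket's yaw is -29.1° and its width 50.1 mm. The lug is at (0.6664,-0.1663) and the hole at (0.745,-0.210). The press yaw is +5.87° and the anvil is at (0.669,0.1086). The crop confirms the lug, hole, anvil and stop. Now I'll go above the lug.

```bash
python3 -m handwheel '[[-0.46,0.09,0,0,0,0,0],[-0.92,0.18,0,0,0,0,0]]' >/dev/null
python3 -m handwheel '[[-0.46,0.09,0,0,0,0.137,0],[-0.92,0.18,0,0,0,0.274,0]]' >/dev/null
python3 -m handwheel '[[0,0,0.45,0,0,0,0],[0,0,0.9,0,0,0,0]]' >/dev/null
python3 -m handwheel '[[0,0,0.45,0,0,0,0],[0,0,0.9,0,0,0,0]]' >/dev/null
python3 -m handwheel '[[0,0,0.4,0,0,0,0],[0,0,0.8,0,0,0,0],[0,0,0.8,0,0,0,0],[0,0,0.8,0,0,0,0],[0,0,0.8,0,0,0,0]]'
python3 - <<'E'
from h import *
M=T(); t=np.array([.6664,-.1663,.0125]); print('tool-frame delta /0.08',M[:3,:3].T@(t-M[:3,3])/.08, 'toolx ang',np.degrees(np.arctan2(M[1,0],M[0,0])))
E
```

```text
t: 5.25
eef_pos: [0.6675, -0.1684, 0.0865]
tcp_rot: [2.706, 1.589, 0.005]
wrist_force: [-0.4, -0.2, -0.3]
finger_gap: 0.0856
tool-frame delta /0.08 [ 0.01576788 -0.02828299  0.92513743] toolx ang 60.84313674437365
```

```bash
python3 -m handwheel '[[0.016,-0.028,0.35,0,0,0,0],[0.016,-0.028,0.7,0,0,0,0],[0.016,-0.028,0.92,0,0,0,0],[0.016,-0.028,0.92,0,0,0,0],[0.016,-0.028,0.92,0,0,0,0]]' 60
python3 -m handwheel '[[0,0,0,0,0,0,1],[0,0,0,0,0,0,1],[0,0,0,0,0,0,1],[0,0,0,0,0,0,1],[0,0,0,0,0,0,1],[0,0,0,0,0,0,1],[0,0,0,0,0,0,1],[0,0,0,0,0,0,1],[0,0,0,0,0,0,1],[0,0,0,0,0,0,1]]' 70
```

```text
t: 5.75
eef_pos: [0.6656, -0.1662, 0.0112]
tcp_rot: [2.708, 1.59, 0.002]
wrist_force: [0.9, -0.4, 0.1]
finger_gap: 0.0851
t: 6.75
eef_pos: [0.665, -0.166, 0.01]
tcp_rot: [2.709, 1.59, 0.0]
wrist_force: [-0.4, -0.1, 3.2]
finger_gap: 0.0093
```

Gripped: the opening is 9.3 mm on the 10 mm lug. Now I'll lift, back off and turn.

```bash
python3 -m handwheel '[[0,0,-0.1,0,0,0,1],[0,0,-0.3,0,0,0,1],[0,0,-0.6,0,0,0,1],[0,0,-0.94,0,0,0,1]]' 90
python3 -m handwheel '[[0,0,-0.3,0,0,0,1],[0,0,-0.6,0,0,0,1],[0,0,-0.94,0,0,0,1]]'
for i in 1 2; do python3 -m handwheel '[[-0.03,-0.25,0,0,0,0,1],[-0.06,-0.5,0,0,0,0,1],[-0.1,-0.74,0,0,0,0,1]]'>/dev/null; done
python3 -m handwheel '[[-0.03,-0.25,0,0,0,-0.11,1],[-0.06,-0.5,0,0,0,-0.22,1],[-0.1,-0.74,0,0,0,-0.33,1],[-0.1,-0.74,0,0,0,-0.45,1],[-0.1,-0.74,0,0,0,-0.57,1],[-0.1,-0.74,0,0,0,-0.68,1],[-0.1,-0.74,0,0,0,-0.777,1],[-0.1,-0.74,0,0,0,-0.777,1],[-0.1,-0.74,0,0,0,-0.777,1]]'
python3 - <<'E'
from h import *
M=T(); t=np.array([.5148,.0927,.15]); print('delta',M[:3,:3].T@(t-M[:3,3])/.08, 'toolx ang',np.degrees(np.arctan2(M[1,0],M[0,0])),M[2,:3])
E
```

```text
t: 7.15
eef_pos: [0.6641, -0.1656, 0.0847]
tcp_rot: [-2.707, -1.59, 0.003]
wrist_force: [0.6, -1.1, -3.7]
finger_gap: 0.0091
t: 7.45
eef_pos: [0.6644, -0.1656, 0.1609]
tcp_rot: [-2.708, -1.59, 0.001]
wrist_force: [0.0, -0.5, -3.2]
finger_gap: 0.0092
t: 8.95
eef_pos: [0.4981, -0.1003, 0.1605]
tcp_rot: [2.108, 2.329, 0.0]
wrist_force: [0.1, 0.3, -4.6]
finger_gap: 0.0085
delta [2.37971062 0.44721717 0.13103984] toolx ang 95.68780727568539 [-7.27447783e-05  1.96580226e-04 -9.99999978e-01]
```

```bash
for i in 1 2; do python3 -m handwheel '[[0.26,0.05,0,0,0,0,1],[0.53,0.1,0,0,0,0,1],[0.79,0.15,0,0,0,0,1]]'>/dev/null; done
python3 -m handwheel '[[0.26,0.05,0,0,0,0,1],[0.53,0.1,0,0,0,0,1],[0.79,0.15,0,0,0,0,1],[0.79,0.15,0,0,0,0,1],[0.79,0.15,0,0,0,0,1],[0.79,0.15,0,0,0,0,1]]'
python3 - <<'E'
from fit import *
s=telemetry.state(); print(s['t'],s['eef_pos'])
for n in ['wrist','top','scene']:
    c=cam(n); np.save(n+'3.npy',c,allow_pickle=True); save(c,n+'3.png')
    for t,z in [('bracket_lug',.165+.01),('bracket_hole',.15),('anvil',.055),('stop_face',.065)]:
        for d in viewer.landmark_of(n,t)[:3]: print(n,t,d['conf'],d['pixel'],onz(c,d['pixel'],z))
E
python3 - <<'E'
import cv2,numpy as np
a=cv2.imread('pics/wrist3.png'); b=cv2.imread('pics/top3.png')[90:240,170:310]; s=cv2.imread('pics/scene3.png')[150:300,250:400]
o=np.zeros((560,796,3),np.uint8); o[:420,:560]=a; o[:250,562:795]=cv2.resize(b,(233,250)); o[255:555,496:796]=cv2.resize(s,(300,300))
cv2.imwrite('pics/combo3.png',o)
E
```

```text
t: 10.15
eef_pos: [0.5148, 0.0914, 0.1601]
tcp_rot: [2.107, 2.33, -0.001]
wrist_force: [-0.1, -0.2, -4.3]
finger_gap: 0.0088
10.15 [0.5148 0.0914 0.1601]
wrist bracket_lug 0.69 [284.0, 284.4] [0.5157 0.0928 0.175 ]
wrist stop_face 0.4 [281.2, 319.3] [0.6074 0.1002 0.065 ]
top bracket_lug 0.82 [467.6, 304.8] [ 0.3223 -0.4772  0.175 ]
top bracket_lug 0.72 [409.6, 148.5] [ 0.7027 -0.3333  0.175 ]
top bracket_lug 0.68 [242.1, 204.2] [0.5178 0.0814 0.175 ]
top bracket_hole 0.8 [410.1, 178.7] [ 0.6298 -0.3444  0.15  ]
top bracket_hole 0.73 [436.7, 315.8] [ 0.2899 -0.4143  0.15  ]
scene bracket_lug 0.81 [212.2, 313.6] [ 0.8723 -0.4089  0.175 ]
scene bracket_lug 0.76 [306.3, 168.4] [0.5206 0.0959 0.175 ]
scene bracket_lug 0.74 [107.0, 239.5] [ 0.498  -0.5499  0.175 ]
scene bracket_hole 0.89 [195.8, 299.2] [ 0.7952 -0.4198  0.15  ]
scene bracket_hole 0.85 [131.2, 228.8] [ 0.4624 -0.4782  0.15  ]
scene bracket_hole 0.55 [320.8, 189.2] [0.6113 0.0899 0.15  ]
scene anvil 0.84 [336.6, 218.5] [0.6692 0.1167 0.055 ]
scene stop_face 0.67 [336.5, 219.4] [0.6808 0.1063 0.065 ]
```

View pics/combo3.png

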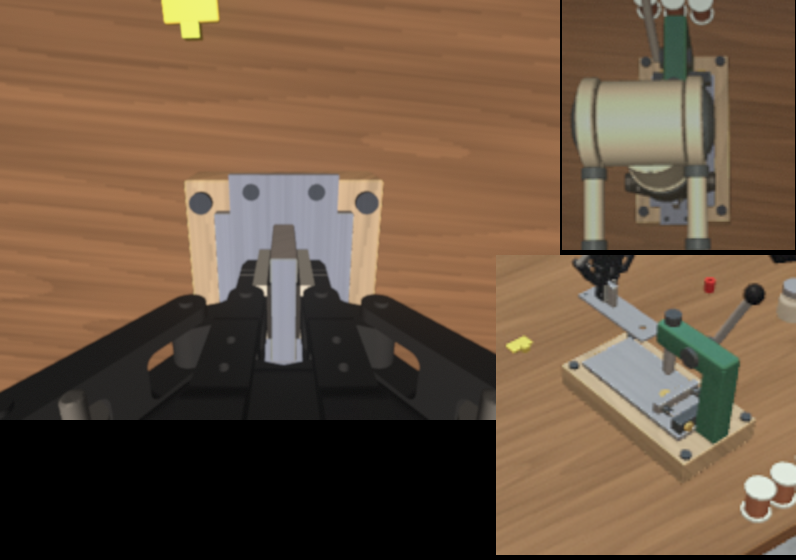

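The wrist view shows the plate's rear edge from (229,176) to (338,176) and the bed edges at columns 216 and 352, so the plate is nicely centred and square. The scene crop shows the hole end facing the ram. I'll quantify that before lowering.

Run:
```python
from fit import *
c=np.load('wrist3.npy',allow_pickle=True).item()
r=edge(c,(230,176),(337,176),.155,'plate rear',half=5)
a=edge(c,(229,178),(230,215),.155,'plate L',half=5); b=edge(c,(339,178),(338,212),.155,'plate R',half=5)
e=edge(c,(216,214),(218,262),.055,'bed L',half=5); f=edge(c,(352,213),(351,285),.055,'bed R',half=5); g=edge(c,(186,183),(192,285),.045,'block L',half=5);h=edge(c,(383,183),(378,285),.045,'block R',half=5)
n=np.array([-.1023,.9948])
print('lateral',[round(float(q[1]@n),4) for q in (a,b,e,f,g,h)],'tcp',c['M'][:2,3]@n, np.array([.5148,.0914])@n, 'fwd rear',r[1]@[.9948,.1023])
```

```text
plate rear n 80 ang -84.22003 pt 0.47219202 0.08782621 sd 3.848824406213491e-09
plate L n 80 ang 5.9943266 pt 0.4854337 0.06449154 sd 8.629019526629165e-05
plate R n 80 ang 6.169456 pt 0.47955304 0.11380261 sd 9.671676468159353e-05
bed L n 80 ang 6.48845 pt 0.54770106 0.041210108 sd 0.0002248948455302164
bed R n 80 ang 6.0141053 pt 0.5465149 0.15059939 sd 0.00022599004864172595
block L n 66 ang 5.8615217 pt 0.54706717 0.01672421 sd 0.0003558252335930641
block R n 69 ang 5.921662 pt 0.54926383 0.17533849 sd 0.00022926363938578637
lateral [0.0145, 0.0642, -0.015, 0.0939, -0.0393, 0.1182] tcp 0.03915999083161864 0.03826067999999999 fwd rear 0.47872124172896147
```

Lateral centres are plate 0.0394, bed 0.0395, and yaw is within about 0.1°. I'll lower the bracket onto the bed.

```bash
python3 -m handwheel '[[0,0,0.25,0,0,0,1],[0,0,0.5,0,0,0,1],[0,0,0.75,0,0,0,1],[0,0,0.95,0,0,0,1],[0,0,0.95,0,0,0,1]]'
python3 -m handwheel '[[0,0,0.08,0,0,0,1],[0,0,0.13,0,0,0,1],[0,0,0.17,0,0,0,1],[0,0,0.19,0,0,0,1],[0,0,0.19,0,0,0,1],[0,0,0.19,0,0,0,1]]'
python3 -m handwheel '[[0,0,0.0125,0,0,0,1],[0,0,0.0125,0,0,0,1],[0,0,0.0125,0,0,0,1]]'
```

```text
t: 11.4
eef_pos: [0.5132, 0.0918, 0.081]
tcp_rot: [-2.104, -2.328, 0.006]
wrist_force: [-0.5, 0.1, -3.5]
finger_gap: 0.0091
t: 12.0
eef_pos: [0.5149, 0.092, 0.0692]
tcp_rot: [2.106, 2.331, 0.001]
wrist_force: [0.1, 0.4, -3.6]
finger_gap: 0.0091
t: 12.3
eef_pos: [0.5148, 0.0919, 0.0679]
tcp_rot: [2.106, 2.331, 0.0]
wrist_force: [0.2, -1.0, -3.1]
finger_gap: 0.0088
```

```bash
for i in 1 2 ; do python3 -m handwheel '[[0,0,0.0125,0,0,0,1],[0,0,0.0125,0,0,0,1],[0,0,0.0125,0,0,0,1]]' | grep -E 'eef|wrist'; done
python3 -m handwheel '[[0,0,0.0125,0,0,0,1],[0,0,0.0125,0,0,0,1],[0,0,0.0125,0,0,0,1]]'
```

```text
eef_pos: [0.5147, 0.0919, 0.0668]
wrist_force: [0.4, -0.3, -3.7]
eef_pos: [0.5148, 0.0919, 0.0658]
wrist_force: [0.1, 0.2, -4.4]
t: 13.2
eef_pos: [0.5149, 0.092, 0.0651]
tcp_rot: [2.106, 2.331, 0.001]
wrist_force: [0.2, -0.6, -2.7]
finger_gap: 0.0091
```

```bash
for i in 1 2 ; do python3 -m handwheel '[[0,0,0.006,0,0,0,1],[0,0,0.006,0,0,0,1],[0,0,0.006,0,0,0,1]]' | grep -E 'eef|wrist'; done
python3 - <<'E'
from fit import *
print(telemetry.state()['ft_torque'])
c=cam('wrist'); np.save('wrist4.npy',c,allow_pickle=True); save(c,'wrist4.png')
c=cam('scene'); save(c,'scene4.png'); np.save('scene4.npy',c,allow_pickle=True)
for t,z in [('bracket_lug',.08),('bracket_hole',.055),('anvil',.055),('stop_face',.065)]:
    for d in viewer.landmark_of('scene',t)[:3]: print(t,d['conf'],d['pixel'],onz(c,d['pixel'],z))
save(None,'s4c.png',cv2.resize(c['image'][130:280,250:400],None,fx=3.5,fy=3.5,interpolation=cv2.INTER_CUBIC))
E
```

```text
eef_pos: [0.5149, 0.0919, 0.065]
wrist_force: [-2.4, -0.1, 2.9]
eef_pos: [0.5149, 0.092, 0.065]
wrist_force: [-4.8, 0.4, 6.0]
[-0.0967  0.6855  0.0206]
bracket_lug 0.86 [214.4, 311.0] [ 0.8005 -0.3814  0.08  ]
bracket_lug 0.81 [105.5, 236.6] [ 0.371  -0.5477  0.08  ]
bracket_lug 0.61 [304.3, 193.0] [0.5272 0.0859 0.08  ]
bracket_hole 0.77 [322.6, 208.7] [0.6048 0.1076 0.055 ]
bracket_hole 0.61 [130.9, 226.6] [ 0.3392 -0.465   0.055 ]
bracket_hole 0.55 [199.4, 299.2] [ 0.726 -0.394  0.055]
anvil 0.85 [334.5, 219.5] [0.6693 0.1079 0.055 ]
stop_face 0.62 [336.5, 220.3] [0.6842 0.1036 0.065 ]
```

View pics/s4c.png

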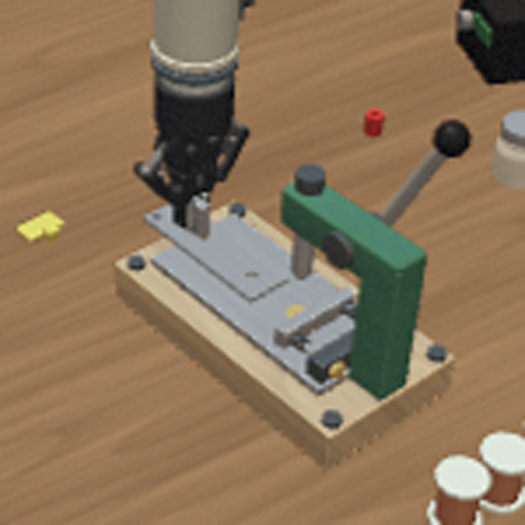

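The bracket lies flat on the bed, its hole leading and the stop untouched, with a gap in front of the stop. I'll ease the down-force slightly and slide in.

```bash
python3 -m handwheel '[[0,0,-0.006,0,0,0,1],[0,0,-0.006,0,0,0,1]]' | grep -E 'eef|wrist'
python3 -m handwheel '[[0,0.06,0,0,0,0,1],[0,0.12,0,0,0,0,1],[0,0.18,0,0,0,0,1],[0,0.24,0,0,0,0,1],[0,0.3,0,0,0,0,1],[0,0.36,0,0,0,0,1],[0.002,0.42,0,0,0,0,1],[0.002,0.48,0,0,0,0,1],[0.002,0.54,0,0,0,0,1],[0.002,0.56,0,0,0,0,1],[0.002,0.56,0,0,0,0,1],[0.002,0.56,0,0,0,0,1]]'
for i in 1 2; do python3 -m handwheel '[[0,0.012,0,0,0,0,1],[0,0.025,0,0,0,0,1],[0,0.025,0,0,0,0,1]]' | grep -E 'eef|wrist'; done
```

```text
eef_pos: [0.5149, 0.0919, 0.065]
wrist_force: [-3.7, -0.8, 4.6]
t: 15.5
eef_pos: [0.5594, 0.0967, 0.065]
tcp_rot: [2.106, 2.331, 0.0]
wrist_force: [-5.0, -0.1, 6.1]
finger_gap: 0.0088
eef_pos: [0.5612, 0.0968, 0.065]
wrist_force: [-6.8, -0.4, 6.5]
eef_pos: [0.5631, 0.0971, 0.065]
wrist_force: [-5.8, 0.1, 5.5]
```

```bash
python3 -m handwheel '[[0,0,-0.006,0,0,0,1],[0,0,-0.006,0,0,0,1],[0,0,-0.006,0,0,0,1]]' | grep -E 'eef|wrist'
for i in 1 2; do python3 -m handwheel '[[0,0.012,0,0,0,0,1],[0,0.025,0,0,0,0,1],[0,0.025,0,0,0,0,1]]' | grep -E 'eef|wrist'; done
```

```text
eef_pos: [0.5631, 0.0971, 0.0651]
wrist_force: [-5.4, -0.9, 6.1]
eef_pos: [0.5652, 0.0973, 0.065]
wrist_force: [-4.5, 0.9, 3.9]
eef_pos: [0.5672, 0.0974, 0.0651]
wrist_force: [-4.7, -1.8, 4.8]
```

```bash
python3 -m handwheel '[[0,0,-0.01,0,0,0,1],[0,0,-0.01,0,0,0,1]]' | grep -E 'eef|wrist'
for i in 1 2; do python3 -m handwheel '[[0,0.012,0,0,0,0,1],[0,0.025,0,0,0,0,1],[0,0.025,0,0,0,0,1]]' | grep -E 'eef|wrist'; done
```

```text
eef_pos: [0.5673, 0.0975, 0.0651]
wrist_force: [-1.7, 0.2, -1.0]
eef_pos: [0.5686, 0.0975, 0.0651]
wrist_force: [-5.4, -0.5, 1.6]
eef_pos: [0.5704, 0.0977, 0.0651]
wrist_force: [-6.2, -0.9, 1.6]
```

```bash
for i in 1 2 3; do python3 -m handwheel '[[0,0.012,0,0,0,0,1],[0,0.025,0,0,0,0,1],[0,0.025,0,0,0,0,1],[0,0.025,0,0,0,0,1]]' | grep -E '^t|eef|rot|wrist'; done
python3 - <<'E'
from fit import *
c4=np.load('scene4.npy',allow_pickle=True).item(); c=cam('scene'); save(c,'scene5.png'); np.save('scene5.npy',c,allow_pickle=True)
w=cam('wrist'); save(w,'wrist5.png'); np.save('wrist5.npy',w,allow_pickle=True)
f=lambda c:cv2.resize(c['image'][185:260,310:390],None,fx=5,fy=5,interpolation=cv2.INTER_CUBIC)
save(None,'stop45.png',np.hstack([f(c4),f(c)]))
p=np.array([.9948,.1023]); s=telemetry.state()['eef_pos'][:2]; print('tcp fwd',s@p,'lat',s@[-.1023,.9948])
E
```

```text
t: 18.2
eef_pos: [0.5722, 0.0978, 0.0651]
tcp_rot: [-2.105, -2.33, 0.004]
wrist_force: [-6.9, -0.8, 1.8]
t: 18.6
eef_pos: [0.5739, 0.0981, 0.0651]
tcp_rot: [-2.104, -2.329, 0.004]
wrist_force: [-8.5, -0.3, 3.3]
t: 19.0
eef_pos: [0.5757, 0.0982, 0.0651]
tcp_rot: [-2.104, -2.329, 0.005]
wrist_force: [-9.6, -1.0, 3.1]
tcp fwd 0.5827568392846577 lat 0.03880892161953278
```

View pics/stop45.png

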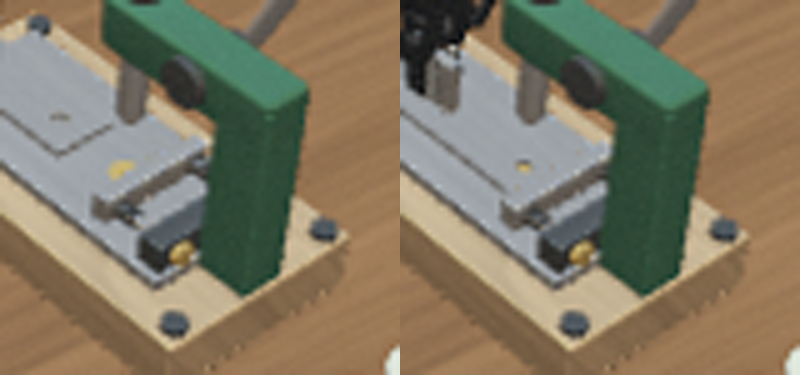

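The right crop shows the plate against the stop, with the stop moved back by about (1.8,1.6) px. Brass is visible through the rivet hole. I'll measure the stop's travel by sub-pixel template matching.

```bash
cat > tm.py <<'E'
from fit import *
def proj(c,P):
    q=np.linalg.inv(c['M'])@np.append(P,1); return np.array([c['cx']-c['fx']*q[0]/q[2], c['cy']+c['fy']*q[1]/q[2]])
c4=np.load('scene4.npy',allow_pickle=True).item()
def run(c):
    g4=cv2.cvtColor(c4['image'],cv2.COLOR_RGB2GRAY).astype(np.float32); g=cv2.cvtColor(c['image'],cv2.COLOR_RGB2GRAY).astype(np.float32)
    A=np.array([.6917,.0703,.07]); a0=proj(c4,A); p=np.array([.9948,.1023,0]); k=proj(c4,A+.01*p)-a0; print('corner',a0,'px per 10mm',k)
    # 1-D search along travel: warp old patch at several travels and compare (end of the stop only)
    for (x0,y0,x1,y1) in [(327,222,335,231),(326,223,333,230),(327,220,338,230)]:
        u,v=np.meshgrid(np.arange(x0,x1,.5),np.arange(y0,y1,.5)); u=u.astype(np.float32);v=v.astype(np.float32)
        r=cv2.remap(g4,u,v,cv2.INTER_CUBIC); ts=np.arange(0,.02,.00025)
        e=[np.mean((cv2.remap(g,(u+k[0]*t/.01).astype(np.float32),(v+k[1]*t/.01).astype(np.float32),cv2.INTER_CUBIC)-r)**2) for t in ts]
        i=int(np.argmin(e)); print('travel mm',ts[i]*1e3,'err',e[i],e[0])
    brass(c4,(334,219),9); 
    try: brass(c,(335,218),5,.0565)
    except Exception as x: print(x)
E
python3 -c "
from tm import *
run(np.load('scene5.npy',allow_pickle=True).item())
w=np.load('wrist5.npy',allow_pickle=True).item()
for d in viewer.landmark_of('scene','bracket_hole')[:3]: print(d)
r=edge(w,(230,176),(337,176),.06,'plate rear',half=25)
"
```

```text
corner [329.7019 224.3211] px per 10mm [2.1805 1.6854]
travel mm 8.5 err 104.000496 1448.0398
travel mm 8.5 err 85.80182 1087.6941
travel mm 8.5 err 191.3729 1401.6637
brass [332 218   4   2   6] [333.5 218.5] [0.6637 0.1082 0.055 ] bbox mid [0.6637 0.1082 0.055 ] ext [0.0056 0.0112 0.    ]
brass [334 218   2   1   2] [334.5 218. ] [0.6648 0.1113 0.0565] bbox mid [0.6648 0.1113 0.0565] ext [0.0018 0.0027 0.    ]
{'pixel': [334.5, 220.9], 'conf': 0.93}
{'pixel': [126.5, 228.7], 'conf': 0.59}
{'pixel': [198.9, 300.2], 'conf': 0.58}
plate rear n 50 ang -84.15358 pt 0.5322093 0.09492759 sd 8.773964262343994e-09
```

```bash
python3 -m handwheel '[[0,0.01,0,0,0,0,1],[0,0.022,0,0,0,0,1],[0,0.022,0,0,0,0,1],[0,0.022,0,0,0,0,1],[0,0.022,0,0,0,0,1]]'
python3 - <<'E'
from tm import *
s=telemetry.state()['eef_pos'][:2]; print('tcp fwd',s@[.9948,.1023],'lat',s@[-.1023,.9948])
c=cam('scene'); save(c,'scene6.png'); run(c)
for t in ['bracket_hole','stop_face']: print(viewer.landmark_of('scene',t)[:1])
w=cam('wrist'); save(w,'wrist6.png'); np.save('wrist6.npy',w,allow_pickle=True)
o=np.zeros((420,795,3),np.uint8); o[:,:395]=w['image'][:,85:480]; o[:400,395:]=cv2.resize(c['image'][190:250,305:365],(400,400),interpolation=cv2.INTER_CUBIC); save(None,'c6.png',o)
E
```

```text
t: 19.65
eef_pos: [0.5773, 0.0984, 0.0651]
tcp_rot: [-2.104, -2.329, 0.006]
wrist_force: [-11.1, -1.5, 3.2]
finger_gap: 0.0086
tcp fwd 0.5843201866737008 lat 0.038827936405509446
corner [329.7019 224.3211] px per 10mm [2.1805 1.6854]
travel mm 9.75 err 86.49095 1554.2772
travel mm 9.75 err 65.660675 1163.1775
travel mm 9.75 err 202.02951 1630.008
brass [332 218   4   2   6] [333.5 218.5] [0.6637 0.1082 0.055 ] bbox mid [0.6637 0.1082 0.055 ] ext [0.0056 0.0112 0.    ]
brass [334 218   2   1   2] [334.5 218. ] [0.6648 0.1113 0.0565] bbox mid [0.6648 0.1113 0.0565] ext [0.0018 0.0027 0.    ]
[{'pixel': [196.9, 299.9], 'conf': 0.8}]
[{'pixel': [189.2, 271.4], 'conf': 0.61}]
```

View pics/c6.png

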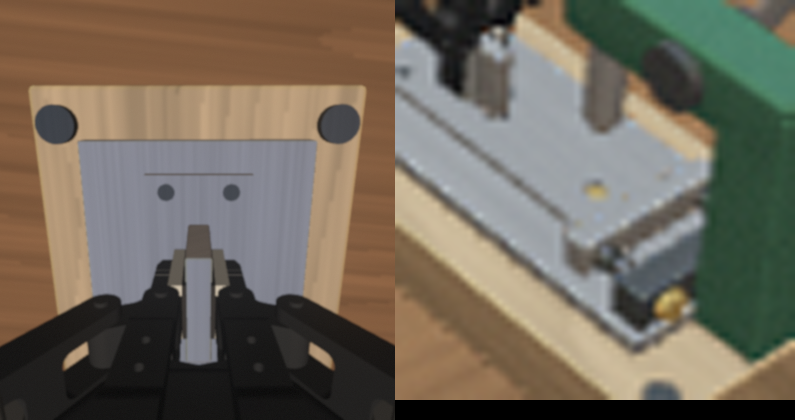

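The wrist crop shows the plate's rear edge at row 174 and the bed's front edge at row 141. With the hole over the anvil that gap must be 15 mm, which makes a sharp check.

Run:
```python
from fit import *
p=np.array([.9948,.1023]); n=np.array([-.1023,.9948])
w=np.load('wrist6.npy',allow_pickle=True).item()
f=edge(w,(170,141),(395,141),.055,'bed front',half=5); a=edge(w,(164,145),(174,260),.055,'bed L',half=4); b=edge(w,(401,145),(392,260),.055,'bed R',half=4)
g=cv2.cvtColor(w['image'],cv2.COLOR_RGB2GRAY); col=g[140:190,240:330].mean(1); print(col.round()[25:45])
for z in (.06,.0575,.055):
    r=edge(w,(230,174),(338,174),z,'rear z%g'%z,half=4); print('gap mm',1e3*(r[1]-f[1])@p)
row=g[173:176].astype(float).min(0); x=np.where(row[200:370]<row[200:370].max()-25)[0]+200; print(x.min(),x.max())
L,R_=onz(w,(x.min()-.5,174),.06)[:2],onz(w,(x.max()+.5,174),.06)[:2]; print('rear width',np.linalg.norm(R_-L),'mid lat',(L+R_)@n/2,'bed mid lat',(a[1]+b[1])@n/2, a[1]@n,b[1]@n)
```

```text
bed front n 80 ang -84.14378 pt 0.5195205 0.09045836 sd 3.775416887088767e-10
bed L n 80 ang 5.980638 pt 0.55804175 0.042435903 sd 0.00011588180717391063
bed R n 80 ang 5.9354215 pt 0.54373115 0.14989784 sd 0.00010861277981111158
[136. 136. 136. 136. 136. 136. 136. 130. 114. 104. 116. 130. 134. 134.
 134. 134. 134. 134. 132. 128.]
rear z0.06 n 70 ang -84.14972 pt 0.53360724 0.09640734 sd 8.207887549253218e-09
gap mm 14.622052566432954
rear z0.0575 n 70 ang -84.14975 pt 0.53395027 0.09703573 sd 2.1923612944626843e-09
gap mm 15.02757827425003
rear z0.055 n 70 ang -84.14978 pt 0.5345123 0.09552698 sd 4.12716704135391e-09
gap mm 15.432322410964966
230 337
rear width 0.048439693589051966 mid lat 0.03993984796674315 bed mid lat 0.03931111969649792 -0.01487243476063013 0.09349467785954475
```

The gap is 15 ± 0.4 mm, the edges are parallel to 0.01°, the stop travel reads about 9.75 mm and the lateral error is at most 0.6 mm. Now I'll hold.

```bash
for i in 1 2 3 4; do python3 -m handwheel '[[0,0,0,0,0,0,1],[0,0,0,0,0,0,1],[0,0,0,0,0,0,1],[0,0,0,0,0,0,1],[0,0,0,0,0,0,1],[0,0,0,0,0,0,1],[0,0,0,0,0,0,1],[0,0,0,0,0,0,1],[0,0,0,0,0,0,1],[0,0,0,0,0,0,1]]' | grep -E '^t:|eef|wrist|gap'; done
python3 - <<'E'
from tm import *
c=cam('scene'); run(c); s=telemetry.state(); print(s['t'],s['eef_pos'][:2]@[.9948,.1023])
E
```

```text
t: 20.85
eef_pos: [0.5773, 0.0984, 0.0651]
wrist_force: [-10.9, -2.0, 3.6]
finger_gap: 0.009
t: 21.85
eef_pos: [0.5773, 0.0984, 0.0651]
wrist_force: [-10.5, -1.2, 3.5]
finger_gap: 0.009
t: 22.85
eef_pos: [0.5772, 0.0984, 0.0651]
wrist_force: [-11.5, -1.9, 3.7]
finger_gap: 0.0088
t: 23.85
eef_pos: [0.5773, 0.0984, 0.0651]
wrist_force: [-10.3, -1.9, 3.6]
finger_gap: 0.0089
corner [329.7019 224.3211] px per 10mm [2.1805 1.6854]
travel mm 9.75 err 81.76323 1549.332
travel mm 9.75 err 61.952908 1160.8176
travel mm 9.5 err 195.43317 1632.4717
brass [332 218   4   2   6] [333.5 218.5] [0.6637 0.1082 0.055 ] bbox mid [0.6637 0.1082 0.055 ] ext [0.0056 0.0112 0.    ]
brass [334 218   2   1   2] [334.5 218. ] [0.6648 0.1113 0.0565] bbox mid [0.6648 0.1113 0.0565] ext [0.0018 0.0027 0.    ]
23.9 0.5843235153898454
```

```bash
python3 -c "
from bench import sign_off
print(sign_off())"
```

```text
the job is handed in; nothing more can be done
None
```

The bracket is on the press bed, pushed against the stop with the rivet hole over the anvil. The arm is still gripping and pushing, and the job is handed in. I took the plain steel bracket (not the blue or brown copy) and laid it flat with the hole leading and the stop untouched. Then I slid it in and held it still for over 4 s, signing off at about 24 s of the 48 s.

**Last checks:**

| Check | Result | Wanted |
|---|---|---|
| Stop travel, by image match | 9.5–9.75 mm | 10 mm |
| Stop travel, by arm position from my estimated contact point | about 9.3 mm | 10 mm |
| Gap from bed front to plate rear edge | 15.0 ± 0.4 mm | 15 mm with the hole over the anvil |
| Plate rear edge against bed front edge | parallel to about 0.01° | square |
| Sideways offset | at most 0.6 mm (0.1 mm before lowering) | 0 |
| Grip opening | 9 mm | 10 mm lug |

**Push force:** the wrist read about 11 N along the push, not 7.5 N. I estimate 3.5 N of that is the plate rubbing on the bed, which leaves about 7.5 N on the stop. That split is inferred from the force while sliding, not measured directly.

**What disagreed or wasn't confirmed:**
- The two stop-travel figures differ by up to 0.5 mm.
- The networks found neither the bracket's hole nor the stop in the last scene picture they searched; their best matches were elsewhere on the bench. The final position therefore rests on the edge, template and arm-position measurements.
- I did not look at the bystander parts again afterwards. The arm only crossed the bench at height and went down only at the bracket and at the press.

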